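# Find the thread hand of a hub dust cap and hold the cap up off its hub

### The job

Unscrew the knobbed metal dust cap from the studded wheel hub, lift it straight up, and finish while still holding it, level and still, directly over the hub with its underside at least 8 cm above the seat it came off. The hub may be from either side of the vehicle, so its quick thread may be left- or right-handed and looking will not tell: if the cap will not turn one way, turn it the other. Do not let go of the cap at the end, and leave the tools and weights lying around the stand where they are.

Things in the scene. Friction and masses are not known exactly. Their poses are not given: they have to be found in the camera images.
- hub: Fixed stand. Origin on the counter under the hub's upright axis, z up. Flat base plate 12 mm thick, x -70 to 70, y -85 to 175 mm. On it the wheel hub, axis at the origin: dark flange 60 mm radius up to 32 mm height, four studs 10 mm thick at 47 mm radius with tops at 45 mm, neck 30 mm radius up to 50 mm.
- cone (a point): Top of a bare steel centring cone, part of the stand (fixed, does not come off), at y = +130 mm of the stand; 82 mm high, 38 mm radius at its foot, 15 mm at its top. The cap is not on it.
- seat (a point): Centre of the hub's flat top face, 50 mm above the counter, on which the cap's rim sits. Under the cap a threaded neck of up to 20 mm radius rises 12 mm above this face.
- cap: Loose metal dust cap, 0.13 to 0.25 kg, 60 mm high. Origin: centre of its open underside, on the seat at the start; z up. Skirt 55 mm in diameter, 18 mm high (57 mm over fine ribs); above it a solid round knob. On top a raised rib 30 x 5 x 4 mm along the cap's x axis shows how far it is turned; at the start it lies along the stand's x axis.
- knob (a point): On the cap's axis, 43 mm above its underside: grip height on the solid round knob, which is 36 mm in diameter and reaches from 18 to 56 mm (the wider skirt is below it). Turn the cap here. If the fingers slip round the knob against a stop, nothing is harmed.
- lug (a point): Inside the skirt, 18 mm from the cap's axis on its +x side (another at -x): locking lugs of the quick thread. One way, differing from start to start, the cap meets a hard stop after about 0.15 rad. The other way it turns lightly, stays locked against lifting to about 0.6 rad, comes freely straight up from about 0.85 to 2.0 rad (1.2 is good), then meets a stop.
- gauge: Bystander: chrome pencil tyre gauge lying on the counter, 175 mm long along x, 18 mm thick; origin at the counter under its middle.
- valve_tool: Bystander: valve tool with an orange handle (70 mm, towards -x) and steel shaft, 125 mm long along x, 18 mm high; origin at the counter under the front of the handle.
- remover: Bystander: steel wheel weight remover bar, 215 mm long along x, 28 mm high at its hooked +x end, grey grip at -x; origin at the counter under its middle.
- weight0: Bystander: zinc clip-on wheel weight, 45 x 16 x 13 mm, origin at its underside.
- weight1: Bystander: zinc clip-on wheel weight, 60 x 16 x 13 mm, origin at its underside.
- weight2: Bystander: zinc clip-on wheel weight, 35 x 16 x 13 mm, origin at its underside.
- socket: Bystander: dark steel socket standing upright, 28 mm in diameter, 36 mm high, origin at its underside.
Not all that is in view belongs to the job. There is more than one size of the cap; the job needs the middle-sized.

How it is judged (in metres and radians):
On the way:
1. the cap is turned loose while still down on its seat (angle between the x axis of cap and the x axis of hub, either way round above 0.5 rad and z of cap in the frame of seat below 0.008 m and horizontal distance between cap and seat below 0.006 m), for 0.02 s.
At the end, for the whole second after the job is handed in: The fingers hold the cap at rest (under 0.03 m/s), its underside more than 70 mm above the seat, within 50 mm sideways of the hub's axis, within 0.3 rad of level, touching no part of the stand (z of cap in the frame of seat above 0.07 m and horizontal distance between cap and seat below 0.05 m and angle between cap's own z axis and vertical below 0.3 rad and linear speed of cap below 0.03 m/s and contact force between cap and the fingers above 0.5 N and contact force between cap and hub below 0.1 N); the arm keeps its last pose, push and grip.
It fails at once if a tool or weight lying around the stand is shifted more than 30 mm (distance of any of gauge, valve_tool, remover, weight0, weight1, weight2, socket from where it was at the start of the episode above 0.03 m).
It also fails if it takes over 42 s, if anything falls off the work surface, if the arm or the gripper's body presses on something with over 40 N, if the wrist force passes 120 N, or if a joint passes its speed limit or range.

### The arm

A 6-joint arm with a two-finger parallel gripper is mounted at the origin on the work surface. World frame = base frame: x ahead of the robot, y to its left, z up, the work surface at z = 0. Lengths are in mm, angles in degrees, forces in N, time in s.
With the tool pointing down it reaches from about 325 to 775 mm from the base axis. Payload 5.5 kg.
Tool frame: the origin (TCP) lies between the finger pads; the fingertips stand 14 mm ahead of it and the grasp point (between the pads) lies 5 mm behind it; z points along the fingers, y is the line along which they close (so a half turn about z gives the same grasp; the last joint's range is limited). The gripper opens to 85 mm and grips with 20 to 120 N. Pads are 22 mm wide; open, the fingers measure 114 mm over their backs; the gripper's body (76 mm by 85 mm) begins 54 mm behind the grasp point. The pads swing forward as they close: fully open they stand 13 mm farther back than shut.
Start: joints at [-73.608, 5.22, 70.514, -0, 104.267, -3.249], TCP at [201.675, -565.105, 245.275] pointing down, gripper open.
Joint ranges: [-164.24, 164.24], [-49.07, 125.15], [9.68, 141.18], [-86.29, 266.29], [3.28, 154.24], [-151.56, 151.56]. Speed limits (degrees/s): [147.25, 147.25, 172.46, 180, 180, 180].

### API

Orientations are given as [roll, pitch, yaw] about the fixed x, y, z axes, in that order (R = Rz(yaw) Ry(pitch) Rx(roll)).
In Python, from cell import robot, imaging, sign_off gives the robot as it stands.
- The arm moves only by the tool step_arm, never from a script. Its argument "series" is a list of rows, each an object of numbers: "wx", "wy", "wz": the turn, a rotation vector about the tool's x, y, z in rad; "dx", "dy", "dz": the shift along the tool's x, y, z in mm; "jaw": the gripper command: -1 is shut, 1 is fully open, values between are in proportion. A call has 1 to 12 rows; each row is the pose to reach, as a shift and turn from the pose commanded when the call began, along the tool's axes at that moment; what a row does not reach only later rows make up. A row lasts 1/12 s, in which the tool goes at most 41.7 mm and 7.16 degrees, less where a joint would pass 70% of its speed; a pose out of reach is approached as far as the arm can. A call with a gripper value outside its range is refused whole. The fingers move at their own pace and stop on an object; "newtons" is the grip in N (left out, the last holds). Time passes only in rows, so rows that repeat a pose let the fingers close. It gives the time, the measured TCP pose, the force, the opening and the grip force at its end, in the units of the state.
- robot.get_state(): the state, without advancing time (a new reading comes with each control period).
- imaging.grab_frame(name): name is "scene" or "side" or "wrist"; returns a dict with "frame" (384x512x3 uint8, blue, green, red), "fov_y" (degrees; the focal length in pixels is half the picture's height over the tangent of half this angle, whatever the lens; pixels are square), "cx", "cy" (the principal point, pixels), "dist_coeffs" ([k1, k2, p1, p2, k3] as OpenCV has them; the pictures are not rectified), "T" (4x4, takes a point from camera to world coordinates); the wrist camera has in their place "T_tool_cam" (4x4, takes a point from camera to tool coordinates, whose origin is the TCP and whose axes are the flange's). Camera axes: x right, y down, z forward; pixel columns grow to the right and rows downward; lengths in mm; the calibration is good to about 2 mm. A picture is of the moment at which its call begins: read the wrist's pose just before it. There is no depth.
- sign_off(): hands the job in; it is judged then, once.
The state is a dict: "clock": time; "joints": joint angles; "joint_velocities": joint speeds; "joint_torque": joint torques, N m; "position": TCP position; "eef_rot": TCP orientation; "ft_force": force on the tool from outside, world axes, zero at the start; "moment": the same for the moment, N m; "opening": finger opening in mm; "grip_force": force on a finger pad.
Only numpy, scipy, OpenCV 4.12 (cv2) and the standard library are available. Lean on these libraries where they do the work, as an engineer would, in place of code of your own. Each camera call takes 0.05 s, during which the arm holds its last target. There are 200 camera calls.

## Working session

There is one attempt and no reset: what is moved stays moved. The work goes in short steps, Python scripts to look and compute and a tool call to move; the robot and the scene stay as the last step left them, time stands still between calls to the robot, and variables do not carry over. Pictures are saved under pics/ and viewed, at most 10 in all, crops included, and the job is handed in when it is done.

Besides the shell and the picture viewer there is one more tool, called after "Request:" by a JSON object that holds its "api" and its "payload", one argument or row to a line. step_arm: Moves the arm, as the interface text tells. Its arguments: {"type":"object","properties":{"series":{"type":"array"},"newtons":{"type":"number"}},"required":["series"]}

```bash
mkdir -p pics; cat > h.py <<'E'
import numpy as np, cv2
from cell import robot, imaging, sign_off
from scipy.spatial.transform import Rotation as R
def tool():
    s=robot.get_state(); T=np.eye(4)
    T[:3,:3]=R.from_euler('xyz',s['eef_rot'],degrees=True).as_matrix(); T[:3,3]=s['position']; return T
def grab(n):
    t=tool(); f=imaging.grab_frame(n)
    f['W']=np.array(f['T']) if 'T' in f else t@np.array(f['T_tool_cam'])
    fl=192/np.tan(np.radians(f['fov_y'])/2)
    f['K']=np.array([[fl,0,f['cx']],[0,fl,f['cy']],[0,0,1]]); f['D']=np.array(f['dist_coeffs'],float); return f
def ray(f,uv):
    p=cv2.undistortPoints(np.array([[uv]],float),f['K'],f['D'])[0,0]
    return f['W'][:3,3], f['W'][:3,:3]@np.array([p[0],p[1],1])
def plane(f,uv,z):
    o,d=ray(f,uv); return o+d*(z-o[2])/d[2]
def proj(f,P):
    M=np.linalg.inv(f['W']); r,_=cv2.Rodrigues(M[:3,:3])
    return cv2.projectPoints(np.array(P,float).reshape(-1,1,3),r,M[:3,3],f['K'],f['D'])[0][:,0]
def tri(a,ua,b,ub):
    o1,d1=ray(a,ua);o2,d2=ray(b,ub)
    t=np.linalg.lstsq(np.c_[d1,-d2],o2-o1,rcond=None)[0]
    p,q=o1+d1*t[0],o2+d2*t[1]; return (p+q)/2,np.linalg.norm(p-q)
E
python3 - <<'E'
from h import *
print(robot.get_state())
import pickle
F={n:grab(n) for n in('scene','side','wrist')}
pickle.dump(F,open('F.pkl','wb'))
for n in F: cv2.imwrite(f'pics/{n}0.png',F[n]['frame']); print(n,F[n]['W'].round(2).tolist(),F[n]['fov_y'])
cv2.imwrite('pics/a.png',cv2.resize(np.hstack([F['scene']['frame'],F['side']['frame']]),(800,300)))
E
```

```text
{'clock': 0.0, 'joints': array([-7.36070015e+01,  5.26483450e+00,  7.05837492e+01,  8.44457567e-04,
        1.04267392e+02, -3.25063169e+00]), 'joint_velocities': array([-0.0616173 , -0.12322193,  0.01424755, -0.00764256,  0.05509954,
        0.03631973]), 'joint_torque': array([-7.34139630e-04, -4.58726943e+01, -4.18031895e+01, -2.36674578e-04,
        1.13308794e-02, -1.31189285e-05]), 'position': array([ 201.60975492, -564.83224315,  244.11438736]), 'eef_rot': array([-1.79884258e+02, -7.39374621e-03,  1.96438300e+01]), 'ft_force': array([1.04096398, 0.43054055, 0.51133367]), 'moment': array([-0.05216554,  0.01966544, -0.00727828]), 'grip_force': 0.0, 'opening': 85.42614980293762}
scene [[0.23, 0.65, -0.72, 1265.3], [0.97, -0.16, 0.17, -138.89], [-0.01, -0.74, -0.67, 776.45], [0.0, 0.0, 0.0, 1.0]] 47.41174496477854
side [[-1.0, -0.04, 0.03, 491.57], [-0.05, 0.68, -0.73, 672.29], [0.01, -0.73, -0.68, 688.73], [0.0, 0.0, 0.0, 1.0]] 51.397349624430824
wrist [[0.34, -0.89, -0.3, 277.26], [-0.94, -0.32, -0.1, -537.74], [-0.0, 0.31, -0.95, 373.89], [0.0, 0.0, 0.0, 1.0]] 66.99200136709169
```

View pics/scene0.png

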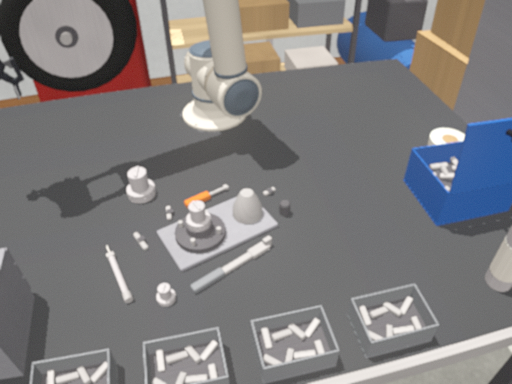

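View pics/side0.png

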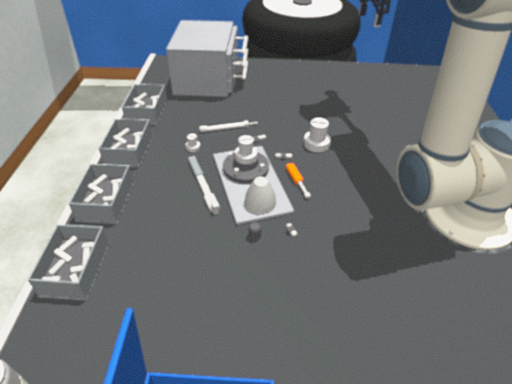

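The scene picture shows the hub with its cap at about (197,215) and the cone at (247,205). Two spare caps stand at (140,185) and (166,294). In the side picture the hub cap is at (246,150) and the cone at (261,195).

```bash
python3 - <<'E'
from h import *
import pickle
F=pickle.load(open('F.pkl','rb'))
s,d=F['scene'],F['side']
k,e=tri(s,(197,206),d,(246,140)); print('knob top',k.round(1),e.round(1))
c,e=tri(s,(247,193),d,(261,180)); print('cone top',c.round(1),e.round(1))
v=(c-k)[:2]; print('dist',np.linalg.norm(v),'stand y az',np.degrees(np.arctan2(v[1],v[0])),'reach',np.hypot(*k[:2]))
T=tool(); print('tool delta',(T[:3,:3].T@(k-T[:3,3])).round(1), T.round(2).tolist())
h=np.hstack([cv2.resize(s['frame'][160:310,90:290],(800,600))[:, :]]);
g=cv2.resize(d['frame'][110:230,170:330],(800,600),interpolation=2)
cv2.imwrite('pics/sc.png',np.vstack([cv2.resize(h,(400,300)),cv2.resize(g,(400,300))]))
E
```

```text
knob top [ 546.5 -118.8  103.5] 0.2
cone top [505.4   2.7  81.6] 3.0
dist 128.19424959502513 stand y az 108.70290287170617 reach 559.2201401992836
tool delta [ 474.7 -304.   141.4] [[0.94, 0.34, -0.0, 201.63], [0.34, -0.94, 0.0, -564.9], [0.0, -0.0, -1.0, 244.38], [0.0, 0.0, 0.0, 1.0]]
```

View pics/sc.png

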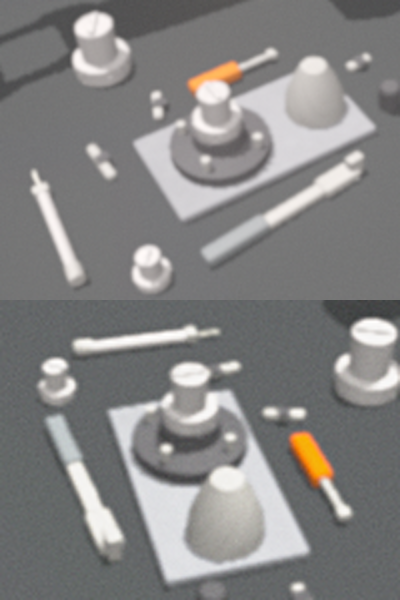

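The stand's y axis points at about 109° in the world frame, and the heights and spacing match the text. Next I move to hover above the cap.

Request:
{"api": "step_arm", "payload": {
  "series": [
    {"dx":38,"dy":-24,"dz":0,"jaw":1},
    {"dx":76,"dy":-48,"dz":0,"jaw":1},
    {"dx":114,"dy":-73,"dz":0,"jaw":1},
    {"dx":150,"dy":-96,"dz":0,"jaw":1},
    {"dx":186,"dy":-119,"dz":0,"jaw":1},
    {"dx":222,"dy":-142,"dz":0,"jaw":1},
    {"dx":258,"dy":-165,"dz":0,"jaw":1},
    {"dx":294,"dy":-188,"dz":0,"jaw":1},
    {"dx":330,"dy":-211,"dz":0,"jaw":1},
    {"dx":366,"dy":-234,"dz":0,"jaw":1},
    {"dx":402,"dy":-257,"dz":0,"jaw":1},
    {"dx":435,"dy":-278,"dz":0,"jaw":1}
  ]
}}

```text
$.series[0]: bad value
```

Request:
{"api": "step_arm", "payload": {
  "series": [
    {"dx":20,"dy":-13,"dz":10,"jaw":1},
    {"dx":40,"dy":-26,"dz":20,"jaw":1},
    {"dx":40,"dy":-26,"dz":20,"jaw":1},
    {"dx":40,"dy":-26,"dz":20,"jaw":1},
    {"dx":40,"dy":-26,"dz":20,"jaw":1}
  ]
}}

```text
$.series[0]: bad value
```

```bash
python3 - <<'E'
from h import *
import pickle
st=robot.get_state(); print({k:np.round(st[k],2) for k in('clock','joints','position','eef_rot','ft_force')})
f=grab('wrist'); pickle.dump(f,open('w1.pkl','wb')); cv2.imwrite('pics/w1.png',f['frame'])
print(proj(f,[[546.5,-118.8,106],[505.4,2.7,82]]).round(0))
E
```

```text
{'clock': np.float64(0.15), 'joints': array([-73.61,   5.25,  70.57,   0.  , 104.27,  -3.25]), 'position': array([ 201.63, -564.9 ,  244.38]), 'eef_rot': array([-1.7991e+02, -1.0000e-02,  1.9640e+01]), 'ft_force': array([ 0.62, -0.26,  0.01])}
[[327. 296.]
 [324. 263.]]
```

View pics/w1.png

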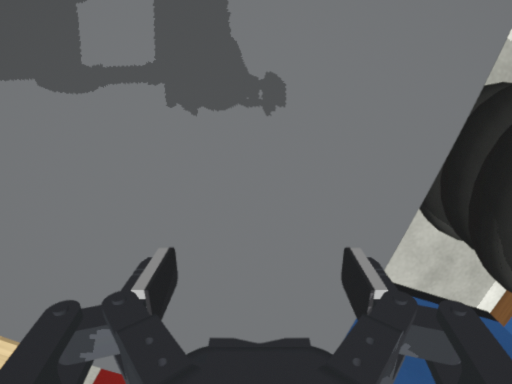

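The move was refused and the arm has not moved: the picture shows only bare counter, with the fingers at the bottom. The rows probably need all seven fields.

Request:
{"api": "step_arm", "payload": {
  "series": [
    {"wx":0,"wy":0,"wz":0,"dx":38,"dy":-24,"dz":0,"jaw":1},
    {"wx":0,"wy":0,"wz":0,"dx":76,"dy":-48,"dz":0,"jaw":1},
    {"wx":0,"wy":0,"wz":0,"dx":114,"dy":-73,"dz":0,"jaw":1},
    {"wx":0,"wy":0,"wz":0,"dx":150,"dy":-96,"dz":0,"jaw":1},
    {"wx":0,"wy":0,"wz":0,"dx":186,"dy":-119,"dz":0,"jaw":1},
    {"wx":0,"wy":0,"wz":0,"dx":222,"dy":-142,"dz":0,"jaw":1},
    {"wx":0,"wy":0,"wz":0,"dx":258,"dy":-165,"dz":0,"jaw":1},
    {"wx":0,"wy":0,"wz":0,"dx":294,"dy":-188,"dz":0,"jaw":1},
    {"wx":0,"wy":0,"wz":0,"dx":330,"dy":-211,"dz":0,"jaw":1},
    {"wx":0,"wy":0,"wz":0,"dx":366,"dy":-234,"dz":0,"jaw":1},
    {"wx":0,"wy":0,"wz":0,"dx":402,"dy":-257,"dz":0,"jaw":1},
    {"wx":0,"wy":0,"wz":0,"dx":435,"dy":-278,"dz":0,"jaw":1}
  ]
}}

```text
clock: 1.2
position: [508.8, -168.0, 245.3]
eef_rot: [180.0, -0.0, 19.6]
ft_force: [0.4, -0.9, 0.1]
opening: 85.5
grip_force: 0.0
```

Request:
{"api": "step_arm", "payload": {
  "series": [
    {"wx":0,"wy":0,"wz":0,"dx":20,"dy":-13,"dz":10,"jaw":1},
    {"wx":0,"wy":0,"wz":0,"dx":40,"dy":-26,"dz":20,"jaw":1},
    {"wx":0,"wy":0,"wz":0,"dx":40,"dy":-26,"dz":20,"jaw":1},
    {"wx":0,"wy":0,"wz":0,"dx":40,"dy":-26,"dz":20,"jaw":1},
    {"wx":0,"wy":0,"wz":0,"dx":40,"dy":-26,"dz":20,"jaw":1}
  ]
}}

```text
clock: 1.62
position: [536.6, -132.3, 225.3]
eef_rot: [180.0, 0.0, 19.6]
ft_force: [0.8, -0.1, -0.3]
opening: 85.6
grip_force: 0.0
```

```bash
python3 - <<'E'
from h import *
import pickle
st=robot.get_state(); print({k:np.round(st[k],2) for k in('clock','joints','position','eef_rot','ft_force')})
f=grab('wrist'); pickle.dump(f,open('w2.pkl','wb')); cv2.imwrite('pics/w2.png',f['frame'])
print(proj(f,[[546.5,-118.8,106],[505.4,2.7,82]]).round(0))
E
```

```text
{'clock': np.float64(1.62), 'joints': array([-1.7360e+01, -2.2500e+00,  8.0130e+01, -3.0000e-02,  1.0214e+02,
        5.2990e+01]), 'position': array([ 536.62, -132.35,  225.31]), 'eef_rot': array([1.7999e+02, 3.0000e-02, 1.9640e+01]), 'ft_force': array([ 0.81, -0.1 , -0.28])}
[[249. 175.]
 [119. 167.]]
```

View pics/w2.png

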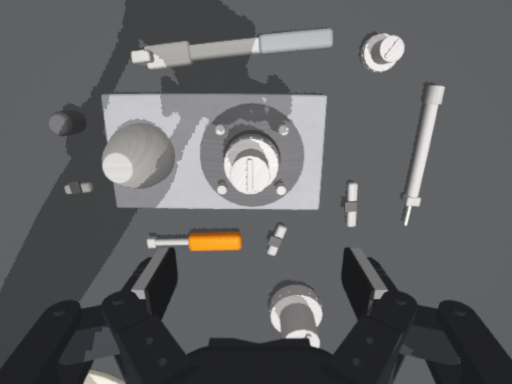

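The wrist view shows the knob top at about (250,175), with the rib running vertically. The studs are at (220,130), (284,130), (222,189) and (281,190), and the cone top is at (118,167). The scene estimate of the knob projects onto (249,175), so the two views agree.

```bash
python3 - <<'E'
from h import *
import pickle
f=pickle.load(open('w2.pkl','rb')); F=pickle.load(open('F.pkl','rb'))
g=cv2.cvtColor(f['frame'],cv2.COLOR_BGR2GRAY)
c=cv2.HoughCircles(cv2.GaussianBlur(g,(3,3),0)[135:215,210:290],cv2.HOUGH_GRADIENT,1,5,param1=100,param2=12,minRadius=16,maxRadius=24)
print(None if c is None else (c[0][:4]+[210,135,0]).round(1))
P=[plane(f,u,45) for u in((220,130),(284,130),(222,189),(281,190))]
print('studs',np.mean(P,0).round(1),'r',[np.linalg.norm(p-np.mean(P,0)).round(1) for p in P])
k=plane(f,(250,175),107);print('knob',k.round(1))
print('tri scene',tri(f,(250,175),F['scene'],(197,206)),'side',tri(f,(250,175),F['side'],(246,140)))
r=plane(f,(250,160),110)-plane(f,(250,192),110);print('rib',np.linalg.norm(r).round(1),np.degrees(np.arctan2(r[1],r[0])).round(1))
T=tool();print('tool delta',(T[:3,:3].T@(k-T[:3,3])).round(1))
E
```

```text
[[250.5 171.5  22.3]
 [254.5 163.5  23.4]
 [248.5 176.5  21.2]
 [245.5 155.5  16.6]]
studs [ 547.2 -119.9   45. ] r [np.float64(46.8), np.float64(47.5), np.float64(46.6), np.float64(46.8)]
knob [ 547.5 -119.7  107. ]
tri scene (array([ 546.73145842, -119.30798988,  103.72272757]), np.float64(1.1700105195245858)) side (array([ 546.43939545, -119.93699381,  102.71887945]), np.float64(0.09559289609613417))
rib 28.9 19.1
tool delta [ 14.7  -8.7 118.7]
```

Request:
{"api": "step_arm", "payload": {
  "series": [
    {"wx":0,"wy":0,"wz":0,"dx":14,"dy":-8.3,"dz":15,"jaw":1},
    {"wx":0,"wy":0,"wz":0,"dx":14,"dy":-8.3,"dz":35,"jaw":1},
    {"wx":0,"wy":0,"wz":0,"dx":14,"dy":-8.3,"dz":55,"jaw":1},
    {"wx":0,"wy":0,"wz":0,"dx":14,"dy":-8.3,"dz":75,"jaw":1},
    {"wx":0,"wy":0,"wz":0,"dx":14,"dy":-8.3,"dz":95,"jaw":1},
    {"wx":0,"wy":0,"wz":0,"dx":14,"dy":-8.3,"dz":112,"jaw":1},
    {"wx":0,"wy":0,"wz":0,"dx":14,"dy":-8.3,"dz":126,"jaw":1},
    {"wx":0,"wy":0,"wz":0,"dx":14,"dy":-8.3,"dz":134,"jaw":1},
    {"wx":0,"wy":0,"wz":0,"dx":14,"dy":-8.3,"dz":139,"jaw":1},
    {"wx":0,"wy":0,"wz":0,"dx":14,"dy":-8.3,"dz":139,"jaw":1}
  ]
}}

```text
clock: 2.5
position: [546.8, -120.1, 85.8]
eef_rot: [-180.0, 0.0, 19.6]
ft_force: [-0.4, -0.1, -0.1]
opening: 85.2
grip_force: 0.0
```

Request:
{"api": "step_arm", "payload": {
  "series": [
    {"wx":0,"wy":0,"wz":0,"dx":0,"dy":0,"dz":0,"jaw":-1},
    {"wx":0,"wy":0,"wz":0,"dx":0,"dy":0,"dz":0,"jaw":-1},
    {"wx":0,"wy":0,"wz":0,"dx":0,"dy":0,"dz":0,"jaw":-1},
    {"wx":0,"wy":0,"wz":0,"dx":0,"dy":0,"dz":0,"jaw":-1},
    {"wx":0,"wy":0,"wz":0,"dx":0,"dy":0,"dz":0,"jaw":-1},
    {"wx":0,"wy":0,"wz":0,"dx":0,"dy":0,"dz":0,"jaw":-1},
    {"wx":0,"wy":0,"wz":0,"dx":0,"dy":0,"dz":0,"jaw":-1},
    {"wx":0,"wy":0,"wz":0,"dx":0,"dy":0,"dz":0,"jaw":-1},
    {"wx":0,"wy":0,"wz":0,"dx":0,"dy":0,"dz":0,"jaw":-1},
    {"wx":0,"wy":0,"wz":0,"dx":0,"dy":0,"dz":0,"jaw":-1}
  ],
  "newtons": 50
}}

```text
clock: 3.33
position: [547.8, -119.5, 87.4]
eef_rot: [179.9, -0.1, 19.6]
ft_force: [-0.1, 0.0, 5.0]
opening: 34.8
grip_force: 50.0
```

```bash
python3 - <<'E'
from h import *
st=robot.get_state(); print({k:np.round(st[k],2) for k in('clock','joints','position','eef_rot','ft_force','moment','opening','grip_force')})
E
```

```text
{'clock': np.float64(3.33), 'joints': array([-15.79,   0.64,  91.29,   0.  ,  87.96,  54.57]), 'position': array([ 547.8 , -119.52,   87.38]), 'eef_rot': array([ 1.7994e+02, -9.0000e-02,  1.9650e+01]), 'ft_force': array([-0.05,  0.04,  4.97]), 'moment': array([0.09, 0.08, 0.02]), 'opening': np.float64(34.83), 'grip_force': np.float64(49.99)}
```

The grip is good, at 35 mm opening on a 36 mm knob. Now a test turn of 0.3 rad one way.

Request:
{"api": "step_arm", "payload": {
  "series": [
    {"wx":0,"wy":0,"wz":0.06,"dx":0,"dy":0,"dz":0,"jaw":-1},
    {"wx":0,"wy":0,"wz":0.12,"dx":0,"dy":0,"dz":0,"jaw":-1},
    {"wx":0,"wy":0,"wz":0.18,"dx":0,"dy":0,"dz":0,"jaw":-1},
    {"wx":0,"wy":0,"wz":0.24,"dx":0,"dy":0,"dz":0,"jaw":-1},
    {"wx":0,"wy":0,"wz":0.3,"dx":0,"dy":0,"dz":0,"jaw":-1},
    {"wx":0,"wy":0,"wz":0.3,"dx":0,"dy":0,"dz":0,"jaw":-1}
  ]
}}

```text
clock: 3.83
position: [548.1, -119.4, 87.3]
eef_rot: [180.0, -0.1, 2.4]
ft_force: [1.8, 0.6, 5.1]
opening: 34.7
grip_force: 50.7
```

```bash
python3 - <<'E'
from h import *
st=robot.get_state(); print({k:np.round(st[k],2) for k in('clock','joints','position','eef_rot','ft_force','moment','opening','grip_force')})
E
```

```text
{'clock': np.float64(3.83), 'joints': array([-1.577e+01,  6.500e-01,  9.129e+01,  1.000e-02,  8.791e+01,
        7.181e+01]), 'position': array([ 548.12, -119.37,   87.31]), 'eef_rot': array([ 1.7996e+02, -1.4000e-01,  2.4200e+00]), 'ft_force': array([1.81, 0.58, 5.09]), 'moment': array([ 0.03, -0.24,  0.64]), 'opening': np.float64(34.74), 'grip_force': np.float64(50.72)}
```

There is 0.64 N·m of resisting moment, so this is the stop and the fingers are slipping. I turn the other way.

Request:
{"api": "step_arm", "payload": {
  "series": [
    {"wx":0,"wy":0,"wz":-0.08,"dx":0,"dy":0,"dz":0,"jaw":-1},
    {"wx":0,"wy":0,"wz":-0.16,"dx":0,"dy":0,"dz":0,"jaw":-1},
    {"wx":0,"wy":0,"wz":-0.24,"dx":0,"dy":0,"dz":0,"jaw":-1},
    {"wx":0,"wy":0,"wz":-0.32,"dx":0,"dy":0,"dz":0,"jaw":-1},
    {"wx":0,"wy":0,"wz":-0.4,"dx":0,"dy":0,"dz":0,"jaw":-1},
    {"wx":0,"wy":0,"wz":-0.48,"dx":0,"dy":0,"dz":0,"jaw":-1},
    {"wx":0,"wy":0,"wz":-0.56,"dx":0,"dy":0,"dz":0,"jaw":-1},
    {"wx":0,"wy":0,"wz":-0.6,"dx":0,"dy":0,"dz":0,"jaw":-1}
  ]
}}

```text
clock: 4.5
position: [547.7, -119.6, 87.3]
eef_rot: [179.9, -0.1, 37.1]
ft_force: [0.3, -0.1, 6.3]
opening: 34.7
grip_force: 50.8
```

```bash
python3 - <<'E'
from h import *
st=robot.get_state(); print({k:np.round(st[k],2) for k in('clock','joints','position','eef_rot','ft_force','moment','opening','grip_force')})
E
```

```text
{'clock': np.float64(4.5), 'joints': array([-15.8 ,   0.64,  91.3 ,   0.  ,  87.97,  37.06]), 'position': array([ 547.73, -119.63,   87.3 ]), 'eef_rot': array([ 1.7993e+02, -6.0000e-02,  3.7140e+01]), 'ft_force': array([ 0.34, -0.06,  6.26]), 'moment': array([ 0.08,  0.06, -0.1 ]), 'opening': np.float64(34.73), 'grip_force': np.float64(50.79)}
```

It turns lightly this way, so I carry on to about 1.2 rad.

Request:
{"api": "step_arm", "payload": {
  "series": [
    {"wx":0,"wy":0,"wz":-0.08,"dx":0,"dy":0,"dz":0,"jaw":-1},
    {"wx":0,"wy":0,"wz":-0.16,"dx":0,"dy":0,"dz":0,"jaw":-1},
    {"wx":0,"wy":0,"wz":-0.24,"dx":0,"dy":0,"dz":0,"jaw":-1},
    {"wx":0,"wy":0,"wz":-0.32,"dx":0,"dy":0,"dz":0,"jaw":-1},
    {"wx":0,"wy":0,"wz":-0.4,"dx":0,"dy":0,"dz":0,"jaw":-1},
    {"wx":0,"wy":0,"wz":-0.48,"dx":0,"dy":0,"dz":0,"jaw":-1},
    {"wx":0,"wy":0,"wz":-0.56,"dx":0,"dy":0,"dz":0,"jaw":-1},
    {"wx":0,"wy":0,"wz":-0.64,"dx":0,"dy":0,"dz":0,"jaw":-1},
    {"wx":0,"wy":0,"wz":-0.72,"dx":0,"dy":0,"dz":0,"jaw":-1},
    {"wx":0,"wy":0,"wz":-0.77,"dx":0,"dy":0,"dz":0,"jaw":-1},
    {"wx":0,"wy":0,"wz":-0.77,"dx":0,"dy":0,"dz":0,"jaw":-1}
  ]
}}

```text
clock: 5.42
position: [547.7, -119.6, 87.3]
eef_rot: [179.9, 0.0, 81.2]
ft_force: [0.9, -0.1, 6.9]
opening: 35.0
grip_force: 50.8
```

```bash
python3 - <<'E'
from h import *
import pickle
st=robot.get_state(); print({k:np.round(st[k],2) for k in('clock','joints','position','eef_rot','ft_force','moment','opening','grip_force')})
F={n:grab(n) for n in('scene','side')}
p=[547,-119.8,100]; im=[]
for n in F:
    u,v=proj(F[n],p)[0].astype(int); im.append(cv2.resize(F[n]['frame'][v-40:v+40,u-50:u+50],(400,320),interpolation=2))
cv2.imwrite('pics/t.png',np.hstack(im))
E
```

```text
{'clock': np.float64(5.42), 'joints': array([-15.8 ,   0.64,  91.3 ,  -0.  ,  87.97,  -6.99]), 'position': array([ 547.69, -119.64,   87.28]), 'eef_rot': array([1.7991e+02, 1.0000e-02, 8.1200e+01]), 'ft_force': array([ 0.94, -0.11,  6.89]), 'moment': array([0.09, 0.08, 0.1 ]), 'opening': np.float64(35.02), 'grip_force': np.float64(50.83)}
```

View pics/t.png

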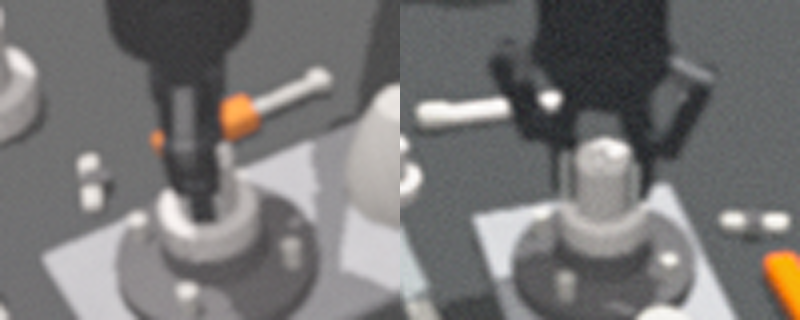

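The fingers sit square on the knob above the skirt, and the cap is still on its seat. I lift gently first.

Request:
{"api": "step_arm", "payload": {
  "series": [
    {"wx":0,"wy":0,"wz":0,"dx":0,"dy":0,"dz":-2,"jaw":-1},
    {"wx":0,"wy":0,"wz":0,"dx":0,"dy":0,"dz":-4,"jaw":-1},
    {"wx":0,"wy":0,"wz":0,"dx":0,"dy":0,"dz":-6,"jaw":-1},
    {"wx":0,"wy":0,"wz":0,"dx":0,"dy":0,"dz":-8,"jaw":-1},
    {"wx":0,"wy":0,"wz":0,"dx":0,"dy":0,"dz":-10,"jaw":-1},
    {"wx":0,"wy":0,"wz":0,"dx":0,"dy":0,"dz":-10,"jaw":-1}
  ],
  "newtons": 60
}}

```text
clock: 6.02
position: [547.4, -119.5, 96.5]
eef_rot: [180.0, 0.0, 81.0]
ft_force: [0.6, -0.5, -1.0]
opening: 35.2
grip_force: 59.8
```

The force is only about the cap's weight, so it is free. I raise it another 90 mm.

Request:
{"api": "step_arm", "payload": {
  "series": [
    {"wx":0,"wy":0,"wz":0,"dx":0,"dy":0,"dz":-5,"jaw":-1},
    {"wx":0,"wy":0,"wz":0,"dx":0,"dy":0,"dz":-13,"jaw":-1},
    {"wx":0,"wy":0,"wz":0,"dx":0,"dy":0,"dz":-23,"jaw":-1},
    {"wx":0,"wy":0,"wz":0,"dx":0,"dy":0,"dz":-35,"jaw":-1},
    {"wx":0,"wy":0,"wz":0,"dx":0,"dy":0,"dz":-47,"jaw":-1},
    {"wx":0,"wy":0,"wz":0,"dx":0,"dy":0,"dz":-59,"jaw":-1},
    {"wx":0,"wy":0,"wz":0,"dx":0,"dy":0,"dz":-71,"jaw":-1},
    {"wx":0,"wy":0,"wz":0,"dx":0,"dy":0,"dz":-81,"jaw":-1},
    {"wx":0,"wy":0,"wz":0,"dx":0,"dy":0,"dz":-87,"jaw":-1},
    {"wx":0,"wy":0,"wz":0,"dx":0,"dy":0,"dz":-90,"jaw":-1},
    {"wx":0,"wy":0,"wz":0,"dx":0,"dy":0,"dz":-90,"jaw":-1},
    {"wx":0,"wy":0,"wz":0,"dx":0,"dy":0,"dz":-90,"jaw":-1}
  ]
}}

```text
clock: 7.02
position: [547.2, -119.4, 185.8]
eef_rot: [-180.0, -0.0, 80.9]
ft_force: [0.8, 0.0, -3.2]
opening: 34.4
grip_force: 59.9
```

```bash
python3 - <<'E'
from h import *
st=robot.get_state(); print({k:np.round(st[k],2) for k in('clock','position','joint_velocities','ft_force','opening','grip_force')})
F={n:grab(n) for n in('scene','side')}
im=[]
for n in F:
    u,v=proj(F[n],[547,-119.8,130])[0].astype(int); im.append(cv2.resize(F[n]['frame'][v-60:v+60,u-75:u+75],(400,320),interpolation=2))
cv2.imwrite('pics/l.png',np.hstack(im))
E
```

```text
{'clock': np.float64(7.02), 'position': array([ 547.15, -119.39,  185.77]), 'joint_velocities': array([-0.06,  0.39,  0.84, -0.03, -0.11,  0.01]), 'ft_force': array([ 0.78,  0.02, -3.25]), 'opening': np.float64(34.4), 'grip_force': np.float64(59.87)}
```

View pics/l.png

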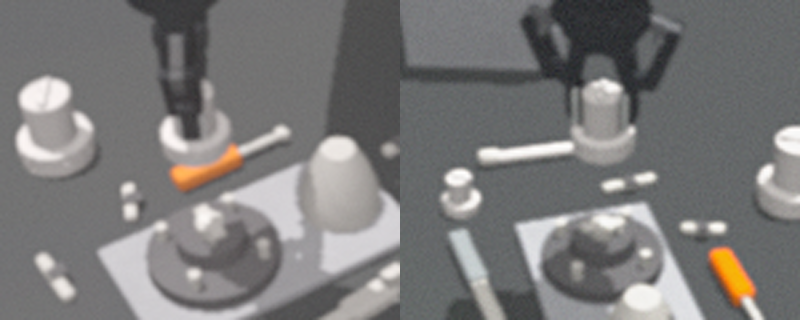

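The cap is in the fingers, level and about 98 mm above the hub, whose threaded neck is now bare. The tools around the stand are undisturbed. I hold briefly and hand in.

Request:
{"api": "step_arm", "payload": {
  "series": [
    {"wx":0,"wy":0,"wz":0,"dx":0,"dy":0,"dz":0,"jaw":-1},
    {"wx":0,"wy":0,"wz":0,"dx":0,"dy":0,"dz":0,"jaw":-1},
    {"wx":0,"wy":0,"wz":0,"dx":0,"dy":0,"dz":0,"jaw":-1},
    {"wx":0,"wy":0,"wz":0,"dx":0,"dy":0,"dz":0,"jaw":-1}
  ]
}}

```text
clock: 7.45
position: [547.2, -119.5, 186.1]
eef_rot: [-180.0, -0.0, 80.9]
ft_force: [0.1, 0.8, -1.0]
opening: 34.9
grip_force: 59.9
```

```bash
python3 -c "
from cell import sign_off
print(sign_off())"
```

```text
the job is handed in; nothing more can be done
None
```

The cap is unscrewed and lifted, and the job is handed in with the gripper still holding it level about 98 mm over the hub; the hand-in returned no verdict.

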